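# Weighed brackets through the push flap

### The job

The four table-leg brackets in the weighing pan have been counted: pick up the pan, push in the sprung flap of the return box with the front of the pan, and hold it open with the pan while you tip all four brackets through into the box, spilling none. Then let the flap close and stand the empty pan back in the middle of the scale's platter. Do not shift the oil can, the spanner or the castor.

Things in the scene. Friction and masses are not known exactly. Their poses are not given: they have to be found in the camera images.
- pan_grip (a point): middle of the wooden grip of the aluminium weighing pan: a bar 24 wide (y), 28 high (z), running along x from 75 behind this point to 30 in front, held over the pan's middle line by a stem on the rear wall, like a trowel's. It lies 108 above the pan's underside, 130 behind the front edge, 30 behind the pan's middle. x points to the pan's open front, z up. Pan about 350 g empty, 700 g loaded; grip it hard, it can pivot between the fingers
- pan_lip (a point): middle of the front edge of the pan's floor, 1.5 above its underside; axes as pan_grip. The pan is a tray 200 long (x), 136 wide (y), open on top and at the front; side and rear walls 3 thick, 60 high, with a 6 mm rolled rim. Brackets start to slide on its floor at a slope of 18 to 27 degrees
- bracket1_c (a point): first angle bracket of zinc-plated steel: two legs 32 wide and 4 thick at a right angle, one 70 long (lying flat on the pan floor at the start), the other 48 high standing at its -x end; about 85 g. Point: over the middle of the long leg, 24 above its underside; x along the long leg, z up from it
- bracket2_c (a point): another angle bracket of zinc-plated steel: two legs 32 wide and 4 thick at a right angle, one 70 long (lying flat on the pan floor at the start), the other 48 high standing at its -x end; about 85 g. Point: over the middle of the long leg, 24 above its underside; x along the long leg, z up from it
- bracket3_c (a point): another angle bracket of zinc-plated steel: two legs 32 wide and 4 thick at a right angle, one 70 long (lying flat on the pan floor at the start), the other 48 high standing at its -x end; about 85 g. Point: over the middle of the long leg, 24 above its underside; x along the long leg, z up from it
- bracket4_c (a point): another angle bracket of zinc-plated steel: two legs 32 wide and 4 thick at a right angle, one 70 long (lying flat on the pan floor at the start), the other 48 high standing at its -x end; about 85 g. Point: over the middle of the long leg, 24 above its underside; x along the long leg, z up from it
- bin: return box of grey sheet steel, fixed, empty: 240 deep (x), 230 wide (y), 270 high; origin on the table under the middle of its front wall, x from front to back, z up. Front wall (x = 0) 145 high; from its top edge the hood slopes back at 50 degrees from level to x = 105, z = 270, then a flat top. The mouth, in the slope, is 190 wide and 135 along the slope
- mouth_sill (a point): middle of the top edge of the box's front wall, foot of the sloping hood (x = 0, z = 145 in the box's frame); x points level, straight into the box. The mouth starts 14 up the slope from here, the pan enters over this edge
- flap (a joint): angle of the steel push flap in the mouth, rad: 0 shut, growing as it swings inward, stop at 1.35. Its spring hinge runs along the mouth's upper edge (x = 102, z = 259 in the box's frame); flap 146 long, 184 wide. Light, it swings shut by itself; it yields to under 1 N at its lower edge, 1 to 2 N half open
- flap_mid (a point): middle of the flap's outer face, 73 below its hinge; x up the flap to the hinge, z out of its outer face
- platter (a point): centre of the top of the counting scale's steel platter, 64 above the table: 240 (x) by 200 (y), level; the pan stands on it at the start. The scale is fixed; its keypad wedge, lower than the platter, lies on the -x side, 195 out
- oilcan_c (a point): middle of a grey spray can standing on the table, 56 across, 150 high: leave alone
- spanner_grip (a point): grip of a steel spanner 180 long lying on the table: leave alone
- castor_c (a point): middle of a black twin-wheel chair castor with an upright steel stem, 50 across, 85 high, standing on the table: leave alone

How it is judged:
On the way, in this order (a step that is already met when the one before it is completed fails the run):
1. the pan holds the flap open with its front inside the mouth (value of joint flap above 0.3 rad and contact force between pan and flap above 0.2 N and x of pan_lip in the frame of mouth_sill above 0.02 m), for 0.2 s.
2. all four brackets have been tipped into the box, the pan still holding the flap (x of bracket1_c in the frame of bin between 0 and 0.24 m and y of bracket1_c in the frame of bin between -0.115 and 0.115 m and z of each of bracket1_c, bracket2_c, bracket3_c, bracket4_c in the frame of bin below 0.14 m and x of bracket2_c in the frame of bin between 0 and 0.24 m and y of bracket2_c in the frame of bin between -0.115 and 0.115 m and x of bracket3_c in the frame of bin between 0 and 0.24 m and y of bracket3_c in the frame of bin between -0.115 and 0.115 m and x of bracket4_c in the frame of bin between 0 and 0.24 m and y of bracket4_c in the frame of bin between -0.115 and 0.115 m and value of joint flap above 0.2 rad and contact force between pan and flap above 0.1 N), for 0.1 s.
At the end, for the whole second after the job is handed in: all four brackets are at rest inside the return box, the flap has closed (under 0.06 rad), and the pan stands released and upright on the platter (within 0.06 rad of level), its middle within 40 mm of the platter's centre (x of bracket1_c in the frame of bin between 0 and 0.24 m and y of bracket1_c in the frame of bin between -0.115 and 0.115 m and z of each of bracket1_c, bracket2_c, bracket3_c, bracket4_c in the frame of bin below 0.14 m and x of bracket2_c in the frame of bin between 0 and 0.24 m and y of bracket2_c in the frame of bin between -0.115 and 0.115 m and x of bracket3_c in the frame of bin between 0 and 0.24 m and y of bracket3_c in the frame of bin between -0.115 and 0.115 m and x of bracket4_c in the frame of bin between 0 and 0.24 m and y of bracket4_c in the frame of bin between -0.115 and 0.115 m and value of joint flap below 0.06 rad and horizontal distance between pan and platter below 0.04 m and z of pan in the frame of platter between -0.004 and 0.006 m and angle between pan's own z axis and vertical below 0.06 rad and linear speed of pan below 0.02 m/s and linear speed of each of bracket1, bracket2, bracket3, bracket4 below 0.05 m/s); the robot touches nothing.
It fails at once if a bracket is spilt on the table ((height (world z) of bracket1_c below 0.052 m and not (x of bracket1_c in the frame of bin between 0 and 0.24 m and y of bracket1_c in the frame of bin between -0.115 and 0.115 m and z of bracket1_c in the frame of bin below 0.14 m)) or (height (world z) of bracket2_c below 0.052 m and not (x of bracket2_c in the frame of bin between 0 and 0.24 m and y of bracket2_c in the frame of bin between -0.115 and 0.115 m and z of bracket2_c in the frame of bin below 0.14 m)) or (height (world z) of bracket3_c below 0.052 m and not (x of bracket3_c in the frame of bin between 0 and 0.24 m and y of bracket3_c in the frame of bin between -0.115 and 0.115 m and z of bracket3_c in the frame of bin below 0.14 m)) or (height (world z) of bracket4_c below 0.052 m and not (x of bracket4_c in the frame of bin between 0 and 0.24 m and y of bracket4_c in the frame of bin between -0.115 and 0.115 m and z of bracket4_c in the frame of bin below 0.14 m))).
It fails at once if a bystander is shifted by more than 30 mm (distance of any of oilcan_c, spanner_grip, castor_c from where it was at the start of the episode above 0.03 m).
It also fails if it takes over 72 s, if anything falls off the work surface, if the arm or the gripper's body presses on something with over 40 N, if the wrist force passes 120 N, or if a joint passes its speed limit or range.

### The arm

A 6-joint arm with a two-finger parallel gripper is mounted at the origin on the work surface. World frame = base frame: x ahead of the robot, y to its left, z up, the work surface at z = 0. Lengths are in m, angles in rad, forces in N, time in s.
With the tool pointing down it reaches from about 0.375 to 0.9 m from the base axis. Payload 3.1 kg.
Tool frame: the origin (TCP) lies midway between the tips of the shut fingers; the grasp point (between the pads) lies 19 mm behind it (bot.hold_point_z is the distance from the TCP to the grasp point, in m); z points along the fingers, y is the line along which they close (so a half turn about z gives the same grasp; the last joint's range is limited). The gripper opens to 85 mm and grips with 20 to 120 N. Pads are 22 mm wide; open, the fingers measure 114 mm over their backs; the gripper's body (76 mm by 85 mm) begins 54 mm behind the grasp point. The pads swing forward as they close: fully open they stand 13 mm farther back than shut.
Start: joints at [0.925, 0.527, 1.433, -0, 1.181, -0.178], TCP at [0.281, 0.558, 0.199] pointing down, gripper open.
Joint ranges: [-3.08, 3.08], [-0.75, 2.2], [0.22, 2.44], [-1.43, 4.57], [0, 2.65], [-2.85, 2.85]. Speed limits (rad/s): [2.79, 2.79, 3.14, 3.14, 3.14, 3.14].

### API

Orientations are given as a rotation vector (axis times angle).
In Python, from bench import status, cams, job, finder, bot gives the robot as it stands.
- The arm moves only by the shell command python3 -m inch 'ROWS' [FORCE]. ROWS is JSON, a list of rows, each a list of 5 numbers: the finger opening in mm, from 0 to 85.4, then the shift along the tool's x, y, z in units of 25 mm (1.0 is 25 mm), then the turn about the tool's z in units of 8 degrees (1.0 is 8 degrees). A call has 1 to 5 rows; each row is the pose to reach, as a shift and turn from the pose commanded when the call began, along the tool's axes at that moment; what a row does not reach only later rows make up. A row lasts 1/10 s, in which the tool goes at most 50 mm and 8.59 degrees, less where a joint would pass 70% of its speed; a pose out of reach is approached as far as the arm can. A call with a gripper value outside its range is refused whole. The fingers move at their own pace and stop on an object; FORCE is the grip in N (left out, the last holds). Time passes only in rows, so rows that repeat a pose let the fingers close. It gives the time, the measured TCP pose, the force, the opening and the grip force at its end, in the units of the state.
- status.get_obs(): the state, without advancing time (a new reading comes with each control period).
- cams.capture(name): name is "scene" or "top" or "wrist"; returns (picture, depth): 384x512x3 uint8, red, green, blue; 384x512 float32, m along the optical axis (not along the pixel's ray), 0 where there is no reading.
- cams.camera_model(name): a dict with "K" (3x3 intrinsics, pixels), "distortion" ([k1, k2, p1, p2, k3] as OpenCV has them; the pictures are not rectified), "rvec" (rotation vector, rad) and "tvec" (3), from world to camera coordinates, as OpenCV has them. Camera axes: x right, y down, z forward; pixel columns grow to the right and rows downward; lengths in m; the calibration is good to about 2 mm. A picture is of the moment at which its call begins: read the wrist's pose just before it. camera_model takes no time and is no camera call; for the wrist camera it gives the pose at the moment of the call.
- job.hand_in(): hands the job in; it is judged then, once.
Trained networks look in the newest picture that a camera, given by its name, has taken for a name from the list of things; names that differ only in an ending like _2 or _b are one class to them, and where a whole thing is asked for, a point or a joint stands for the part that bears it (a point fixed in the world has none). Each returns a list of dicts, best first, with "p" (0 to 1); they miss things now and then, are a little off and sometimes report something else, mostly with a low value. They report only what shows in the picture. A call takes as long as a camera call.
- finder.search_frame(label, camera): "at" ([x, y, z] in m, in world coordinates, good to about 4 mm: the middle of the surface that is visible of it).
- finder.regions_of(label, camera): "pixels" (384x512 bool, what is visible of it).
- finder.spot_point(label, camera): "at" ([x, y, z] in m, in world coordinates, good to about 4 mm: a listed point, or the origin of a listed thing).
The state is a dict: "clock": time; "q": joint angles; "joint_vel": joint speeds; "effort": joint torques, N m; "eef_pos": TCP position; "orientation": TCP orientation; "wrist_force": force on the tool from outside, world axes, zero at the start; "ft_torque": the same for the moment, N m; "gripper_width": finger opening in m; "finger_force": force on a finger pad.
Only numpy, scipy, OpenCV 4.12 (cv2) and the standard library are available. Lean on these libraries where they do the work, as an engineer would, in place of code of your own. Each camera call takes 0.05 s, during which the arm holds its last target. There are 200 camera calls.

## Working session

There is one attempt and no reset: what is moved stays moved. The work goes in short steps, Python scripts to look and compute and a shell command to move; the robot and the scene stay as the last step left them, time stands still between calls to the robot, and variables do not carry over. Pictures are saved under pics/ and viewed, at most 13 in all, crops included, and the job is handed in when it is done.

```bash
mkdir -p pics; ls; cat > h.py <<'E'
import numpy as np, cv2
from bench import status, cams, job, finder, bot
from scipy.spatial.transform import Rotation as R
E
python3 - <<'E'
from h import *
o=status.get_obs(); print(o['clock'],o['eef_pos'],R.from_rotvec(o['orientation']).as_matrix().round(3), bot.hold_point_z)
for c in ['scene','top']:
    im,d=cams.capture(c); cv2.imwrite(f'pics/{c}0.png',im[...,::-1])
    for n in ['pan_grip','pan_lip','mouth_sill','flap_mid','platter','bin','oilcan_c','castor_c','spanner_grip']:
        print(c,n,[(np.round(r['at'],3).tolist(),round(r['p'],2)) for r in finder.spot_point(n,c)[:2]])
E
```

```text
pics
0.0 [0.28071095 0.55750618 0.19810572] [[-0.893  0.45  -0.001]
 [ 0.45   0.893 -0.002]
 [ 0.    -0.002 -1.   ]] 0.0187
scene pan_grip [([0.542, -0.214, 0.168], 0.85)]
scene pan_lip [([0.676, -0.221, 0.067], 0.6)]
scene mouth_sill [([0.584, 0.23, 0.151], 0.8)]
scene flap_mid []
scene platter []
scene bin []
scene oilcan_c [([0.562, 0.489, 0.075], 0.66), ([0.446, 0.002, 0.005], 0.39)]
scene castor_c [([0.55, -0.486, 0.033], 0.69)]
scene spanner_grip [([0.446, 0.004, 0.004], 0.47)]
top pan_grip [([0.545, -0.214, 0.175], 0.85)]
top pan_lip [([0.676, -0.223, 0.067], 0.91), ([0.557, -0.484, 0.03], 0.18)]
top mouth_sill [([0.588, 0.229, 0.151], 0.97), ([0.586, 0.235, -0.004], 0.49)]
top flap_mid []
top platter []
top bin [([0.587, 0.234, -0.001], 0.67)]
top oilcan_c []
top castor_c [([0.556, -0.482, 0.032], 0.76)]
top spanner_grip [([0.442, 0.001, 0.002], 0.7)]
```

View pics/scene0.png

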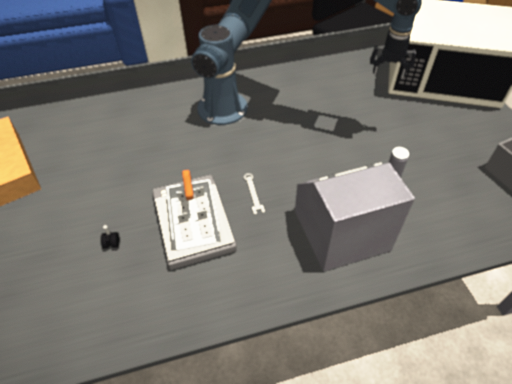

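View pics/top0.png

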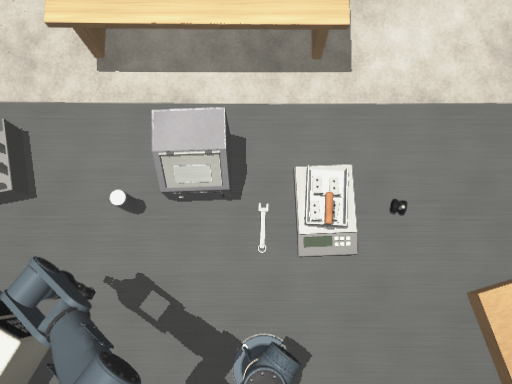

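The top view shows the pan on the scale at about (325,200), its front facing +x. The box is at (190,150), mouth toward the robot, with the oil can at (118,198), the spanner at (263,228) and the castor at (398,207). Next I measure the yaws and centres from depth.

```bash
cat >> h.py <<'E'
def cloud(c):
    im,d=cams.capture(c); m=cams.camera_model(c)
    v,u=np.mgrid[:384,:512]; p=np.stack([u,v],-1).reshape(-1,1,2).astype(float)
    n=cv2.undistortPoints(p,np.array(m['K']),np.array(m['distortion'])).reshape(-1,2)
    z=d.reshape(-1); P=np.c_[n*z[:,None],z]
    Rm=cv2.Rodrigues(np.array(m['rvec'],float))[0]; W=(P-np.array(m['tvec']).ravel())@Rm
    return im,W.reshape(384,512,3),(d>0)
def rect(W,m):
    r=cv2.minAreaRect((W[m][:,:2]*1000).astype(np.float32)); return m.sum(),r
E
python3 - <<'E'
from h import *
im,W,ok=cloud('top'); x,y,z=W[...,0],W[...,1],W[...,2]
B=ok&(x>.5)&(x<.95)&(y>.05)&(y<.4)
print('boxtop',rect(W,B&(z>.262)&(z<.28)))
P=ok&(x>.35)&(x<.8)&(y>-.4)&(y<-.08)
print('platter',rect(W,P&(z>.055)&(z<.075)))
print('rim',rect(W,P&(z>.112)&(z<.14)))
g=P&(z>.155); print('grip',rect(W,g),W[g].mean(0),np.percentile(z[g],[10,50,90]))
s=B&(z>.16)&(z<.25); A=np.c_[W[s],np.ones(s.sum())]; n=np.linalg.svd(W[s]-W[s].mean(0),full_matrices=0)[2][2]; print('slope normal',n,np.degrees(np.arctan2(n[1],n[0])))
E
```

```text
boxtop (np.int64(3301), ((749.0780639648438, 236.5829620361328), (152.81976318359375, 230.36351013183594), 1.5879937410354614))
platter (np.int64(2909), ((560.3165283203125, -216.21429443359375), (261.1884765625, 205.52801513671875), 2.4693663120269775))
rim (np.int64(312), ((570.584228515625, -214.30569458007812), (138.94375610351562, 205.01319885253906), 86.95156860351562))
grip (np.int64(262), ((521.0740356445312, -211.1676483154297), (25.10968017578125, 104.43488311767578), 87.41336822509766)) [ 0.5186988  -0.20987874  0.18379206] [0.17710325 0.18480345 0.18955179]
slope normal [-0.61732364 -0.08500488  0.78210338] -172.15973099240114
```

```bash
python3 -m inch '[[70,-1.2,-1.3,-1,-0.8],[70,-2.5,-2.7,-2,-1.6],[70,-3.8,-4.1,-2,-2.3],[70,-5.1,-5.5,-2,-3],[70,-6.4,-7.1,-2,-3]]' 60
cat >> h.py <<'E'
def go(x,y,z,ang=None):
    """units to bring TCP to x,y,z with tool y axis at world angle ang(deg)"""
    o=status.get_obs(); M=R.from_rotvec(o['orientation']).as_matrix()
    s=M.T@(np.array([x,y,z])-o['eef_pos'])/.025
    a=np.degrees(np.arctan2(M[1,1],M[0,1]))
    print('t',round(o['clock'],2),'pos',np.round(o['eef_pos'],4),'yang',round(a,2),'F',np.round(o['wrist_force'],1),'w',round(o['gripper_width'],4),'gf',round(o['finger_force'],1))
    print('units',s.round(2),'turn',None if ang is None else round((a-ang)/8,2))
E
python3 -c "
from h import *
go(.492,-.21,.25,87)"
```

```text
clock: 1.55
eef_pos: [0.3447, 0.3276, 0.2497]
orientation: [0.071, 3.139, 0.001]
wrist_force: [0.5, -0.8, -0.1]
gripper_width: 0.0699
finger_force: 0.0
t 1.55 pos [0.3447 0.3276 0.2497] yang 87.39 F [ 0.5 -0.8 -0.1] w 0.0699 gf 0.0
units [-6.870e+00 -2.122e+01 -2.000e-02] turn 0.05
```

```bash
python3 -m inch '[[70,-0.6,-1.9,0,0],[70,-1.2,-3.8,0,0],[70,-1.8,-5.7,0,0],[70,-2.4,-7.6,0,0],[70,-3,-9.5,0,0]]' >/dev/null; python3 -m inch '[[70,-0.6,-1.9,0,0],[70,-1.2,-3.8,0,0],[70,-1.8,-5.7,0,0],[70,-2.4,-7.6,0,0],[70,-3,-9.4,0,0]]' ; python3 -m inch '[[70,-0.9,-2.2,0,0],[70,-0.9,-2.2,0,0],[70,-0.9,-2.2,0,0]]' >/dev/null
python3 - <<'E'
from h import *
go(.492,-.21,.155,87)
im,W,ok=cloud('wrist'); cv2.imwrite('pics/w1.png',im[...,::-1])
for n in ['pan_grip','pan_lip','platter']:
    print(n,[(np.round(r['at'],3).tolist(),round(r['p'],2)) for r in finder.spot_point(n,'wrist')[:1]])
g=ok&(W[...,2]>.165)&(W[...,2]<.2)&(W[...,0]>.44)&(W[...,0]<.6)
print(rect(W,g),np.percentile(W[g][:,2],[10,50,90]))
E
```

```text
clock: 2.55
eef_pos: [0.4713, -0.1524, 0.2494]
orientation: [0.077, 3.14, -0.0]
wrist_force: [0.2, 1.2, -0.7]
gripper_width: 0.07
finger_force: 0.0
t 2.85 pos [ 0.4912 -0.2078  0.2488] yang 87.09 F [-0.5  0.5  0.3] w 0.0697 gf 0.0
units [-0.04 -0.09  3.75] turn 0.01
pan_grip [([0.548, -0.211, 0.174], 0.82)]
pan_lip [([0.44, 0.003, 0.006], 0.7)]
platter [([0.552, -0.482, 0.031], 0.59)]
(np.int64(2620), ((521.7191772460938, -208.81076049804688), (23.982147216796875, 103.61800384521484), 86.6806869506836)) [0.18116459 0.18484068 0.18602138]
```

View pics/w1.png

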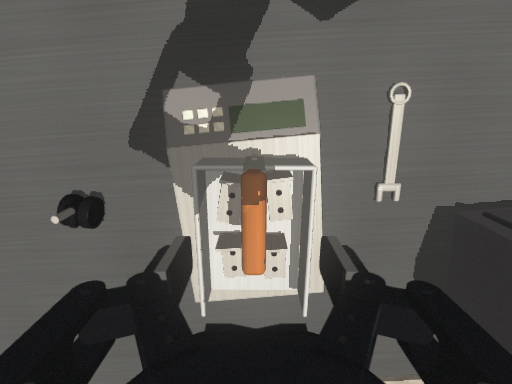

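The wrist view shows the bar from about (254,170) to (254,273), centred between the fingers, with the four brackets on the pan floor around it. Now descending and gripping.

```bash
python3 -m inch '[[70,-0.1,0,1.5,0],[70,-0.1,0,3,0],[70,-0.1,0,3.88,0],[70,-0.1,0,3.88,0],[20,-0.1,0,3.88,0]]' 120 >/dev/null; python3 -m inch '[[20,0,0,0,0],[20,0,0,0,0],[20,0,0,0,0],[20,0,0,0,0],[20,0,0,0,0]]' 120 
python3 -m inch '[[20,0,0,-0.1,0],[20,0,0,-0.2,0],[20,0,0,-0.4,0],[20,0,0,-0.8,0],[20,0,0,-0.8,0]]' 120
python3 - <<'E'
from h import *
go(.492,-.21,.155,87)
o=status.get_obs(); print(o['ft_torque'])
im,W,ok=cloud('wrist')
P=ok&(W[...,0]>.35)&(W[...,0]<.8)&(W[...,1]>-.4)&(W[...,1]<-.08)
g=P&(W[...,2]>.115)&(W[...,2]<.175)
print('rim',rect(W,g))
q=np.c_[W[g][:,:1],np.ones(g.sum())]; print(np.linalg.lstsq(q,W[g][:,2],rcond=None)[0])
E
```

```text
clock: 4.05
eef_pos: [0.4946, -0.2074, 0.1539]
orientation: [0.075, 3.137, -0.005]
wrist_force: [-1.0, -1.1, 6.3]
gripper_width: 0.02
finger_force: 3.3
clock: 4.55
eef_pos: [0.4944, -0.2067, 0.1736]
orientation: [0.075, 3.138, -0.002]
wrist_force: [1.1, -0.5, 0.3]
gripper_width: 0.0199
finger_force: 0.0
t 4.55 pos [ 0.4944 -0.2067  0.1736] yang 87.26 F [ 1.1 -0.5  0.3] w 0.0199 gf 0.0
units [ 0.09 -0.14  0.74] turn 0.03
[-0.00325954 -0.00476201  0.0538313 ]
rim (np.int64(3023), ((527.9130859375, -210.8526153564453), (139.5172882080078, 115.16899108886719), 86.77852630615234))
[-0.15504764  0.2066643 ]
```

```bash
python3 - <<'E'
from h import *
im,d=cams.capture('wrist'); cv2.imwrite('pics/w2.png',im[...,::-1])
im,d=cams.capture('scene'); cv2.imwrite('pics/s2.png',cv2.resize(im[130:290,120:280,::-1],None,fx=3.6,fy=3.6))
E
```

```text
(no output)
```

View pics/w2.png

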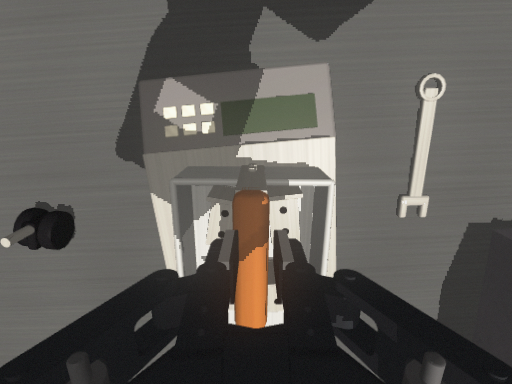

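View pics/s2.png

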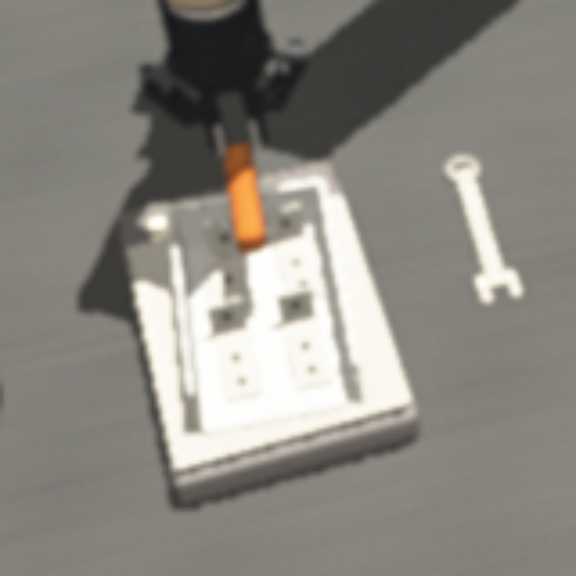

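The pads straddle the bar near (255,250), but the width reads 20 mm with no force. I lower again, close fully and check.

```bash
python3 - <<'E'
from h import *
im,W,ok=cloud('wrist')
r=np.array(im).astype(int); o=(r[...,0]>120)&(r[...,2]<60)&ok&(W[...,2]>.1)&(W[...,2]<.3)
g=W[o]; print(rect(W,o)); 
for a in np.arange(.46,.6,.015):
    s=(g[:,0]>a)&(g[:,0]<a+.015)
    if s.sum()>5: print(a.round(3),np.percentile(g[s,2],[10,50,90]).round(4),(np.ptp(g[s,1])).round(4))
E
python3 -m inch '[[20,0,0,0.4,0],[20,0,0,0.8,0],[20,0,0,0.8,0],[0,0,0,0.8,0],[0,0,0,0.8,0]]' 120
python3 -m inch '[[0,0,0,0,0],[0,0,0,0,0],[0,0,0,0,0]]' 120
```

```text
(np.int64(1088), ((521.16943359375, -209.4734344482422), (22.3350772857666, 97.5069808959961), 85.83307647705078))
0.46 [0.1832 0.1841 0.1852] 0.0113
0.475 [0.1845 0.1853 0.1862] 0.017
0.49 [0.1847 0.1853 0.186 ] 0.0175
0.505 [0.1801 0.1817 0.1845] 0.02
0.52 [0.1813 0.1841 0.1849] 0.0213
0.535 [0.1814 0.1839 0.1852] 0.0225
0.55 [0.1815 0.1838 0.1848] 0.0231
0.565 [0.1815 0.1839 0.1853] 0.022
clock: 5.25
eef_pos: [0.4949, -0.207, 0.1538]
orientation: [0.075, 3.137, -0.003]
wrist_force: [-0.9, 1.8, 14.6]
gripper_width: 0.0
finger_force: 7.5
clock: 5.55
eef_pos: [0.4949, -0.207, 0.1539]
orientation: [0.075, 3.137, -0.003]
wrist_force: [-1.1, 1.2, 15.2]
gripper_width: -0.0
finger_force: 7.5
```

```bash
python3 - <<'E'
from h import *
im,W,ok=cloud('wrist'); m=cams.camera_model('wrist')
p=status.get_obs()['eef_pos']; pts=np.array([p,p+[0,0,.0187],p+[0,0,.032]])
print(cv2.projectPoints(pts,np.array(m['rvec']),np.array(m['tvec']),np.array(m['K']),np.array(m['distortion']))[0].reshape(-1,2).round(0))
print('z map'); 
for v in range(180,384,12): print(v,[ (int(1000*W[v,u,2]) if ok[v,u] else 0) for u in range(200,312,8)],round(W[v,256,0],3))
im2,_=cams.capture('wrist'); cv2.imwrite('pics/w3.png',cv2.resize(im2[150:384,130:390,::-1],None,fx=2.4,fy=2.4))
E
```

```text
[[255. 222.]
 [255. 234.]
 [254. 244.]]
z map
180 [109, 111, 109, 110, 110, 129, 129, 129, 129, 108, 108, 108, 108, 108] 0.471
192 [65, 67, 81, 77, 73, 160, 160, 161, 159, 85, 88, 90, 93, 66] 0.471
204 [68, 114, 114, 109, 170, 181, 182, 181, 180, 114, 115, 114, 114, 67] 0.472
216 [67, 71, 70, 71, 182, 185, 185, 185, 183, 69, 71, 69, 71, 67] 0.478
228 [65, 71, 71, 70, 183, 186, 185, 185, 185, 69, 68, 70, 69, 66] 0.485
240 [67, 70, 71, 69, 193, 193, 202, 202, 202, 194, 70, 70, 71, 66] 0.484
252 [65, 65, 71, 70, 207, 206, 214, 215, 214, 207, 207, 67, 66, 66] 0.484
264 [67, 66, 66, 66, 229, 228, 222, 222, 226, 228, 229, 66, 66, 67] 0.486
276 [235, 85, 228, 235, 235, 235, 235, 222, 235, 235, 235, 0, 227, 67] 0.492
288 [239, 236, 243, 243, 243, 243, 239, 222, 241, 243, 243, 244, 242, 235] 0.498
300 [240, 255, 255, 257, 256, 256, 233, 223, 234, 256, 256, 256, 255, 256] 0.503
312 [261, 262, 261, 261, 261, 259, 233, 186, 234, 261, 261, 260, 261, 260] 0.542
324 [265, 266, 265, 267, 265, 256, 240, 186, 238, 261, 266, 266, 267, 265] 0.551
336 [271, 271, 270, 271, 270, 264, 265, 264, 264, 264, 270, 270, 270, 270] 0.484
348 [273, 274, 274, 274, 273, 268, 268, 268, 268, 269, 275, 273, 273, 275] 0.484
360 [280, 280, 280, 280, 273, 273, 272, 272, 272, 272, 274, 280, 280, 279] 0.484
372 [282, 283, 284, 282, 275, 275, 276, 276, 275, 276, 275, 283, 283, 283] 0.484
```

View pics/w3.png

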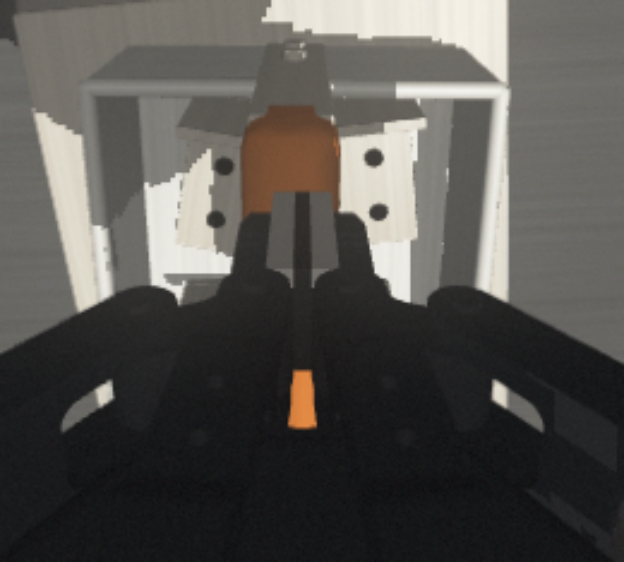

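The fingers are standing on top of the bar: their tips are really about 32 mm higher than the reported TCP suggests. I reopen and go 33 mm lower.

```bash
python3 -m inch '[[70,0,0,-0.8,0],[70,0,0,-0.8,0],[70,0,0,-0.8,0],[70,0,0,-0.8,0],[70,0,0,-0.8,0]]' 120; python3 -m inch '[[70,0,0,0,0],[70,0,0,0.8,0],[70,0,0,1.6,0],[70,0,0,2.1,0],[70,0,0,2.1,0]]' 120;  python3 -m inch '[[0,0,0,0,0],[0,0,0,0,0],[0,0,0,0,0],[0,0,0,0,0],[0,0,0,0,0]]' 120; python3 -m inch '[[0,0,0,0,0],[0,0,0,0,0],[0,0,0,0,0]]' 120
```

```text
clock: 6.15
eef_pos: [0.4928, -0.2057, 0.1709]
orientation: [-0.075, -3.139, -0.002]
wrist_force: [-0.6, -0.6, 0.4]
gripper_width: 0.0699
finger_force: 0.0
clock: 6.65
eef_pos: [0.4921, -0.2053, 0.1177]
orientation: [-0.075, -3.137, -0.004]
wrist_force: [-0.1, -0.5, -0.7]
gripper_width: 0.0701
finger_force: 0.0
clock: 7.15
eef_pos: [0.4944, -0.2072, 0.1209]
orientation: [0.075, 3.138, -0.004]
wrist_force: [-0.7, -1.3, 6.6]
gripper_width: 0.0224
finger_force: 118.4
clock: 7.45
eef_pos: [0.4944, -0.2072, 0.1209]
orientation: [0.075, 3.138, -0.003]
wrist_force: [-0.1, -1.3, 5.9]
gripper_width: 0.0225
finger_force: 118.2
```

```bash
python3 -m inch '[[0,0,0,-0.2,0],[0,0,0,-0.5,0],[0,0,0,-0.9,0],[0,0,0,-1.2,0],[0,0,0,-1.2,0]]' 120
cat >> h.py <<'E'
def tilt():
    """rear-of-bar slope from wrist view + side rim"""
    im,W,ok=cloud('wrist'); p=status.get_obs()['eef_pos']
    r=im.astype(int); o=(r[...,0]>90)&(r[...,2]<60)&(r[...,0]>2*r[...,2])&ok&(abs(W[...,2]-p[2]-.065)<.1)&(abs(W[...,1]-p[1])<.012)
    g=W[o]; 
    if len(g)>50:
        a,b=np.polyfit(g[:,0]-p[0],g[:,2],1); print('bar slope deg (front down +)',-np.degrees(np.arctan(a)).round(1),'z at grip',round(b,4),'x',g[:,0].min().round(3),g[:,0].max().round(3))
E
python3 - <<'E'
from h import *
go(.492,-.21,.155,87); print(status.get_obs()['ft_torque'])
tilt()
im,W,ok=cloud('top'); x,y,z=W[...,0],W[...,1],W[...,2]
for n in ['pan_grip','pan_lip']: print(n,[(np.round(r['at'],3).tolist(),round(r['p'],2)) for r in finder.spot_point(n,'top')[:1]])
im,W,ok=cloud('scene')
for n in ['pan_grip','pan_lip']: print(n,[(np.round(r['at'],3).tolist(),round(r['p'],2)) for r in finder.spot_point(n,'scene')[:1]])
E
```

```text
clock: 7.95
eef_pos: [0.4942, -0.2066, 0.1508]
orientation: [0.075, 3.138, -0.002]
wrist_force: [1.0, 0.3, -6.3]
gripper_width: 0.0226
finger_force: 117.6
t 7.95 pos [ 0.4942 -0.2066  0.1508] yang 87.27 F [ 1.   0.3 -6.3] w 0.0226 gf 117.6
units [ 0.08 -0.14 -0.17] turn 0.03
[0.004083   0.42222276 0.04392746]
bar slope deg (front down +) -4.2 z at grip 0.2138 x 0.47 0.525
pan_grip [([0.544, -0.208, 0.203], 0.96)]
pan_lip [([0.675, -0.22, 0.093], 0.78)]
pan_grip [([0.543, -0.207, 0.195], 0.92)]
pan_lip [([0.679, -0.219, 0.093], 0.88)]
```

The pan is held level and lifted clear. Carrying it to the front of the box.

```bash
python3 -m inch '[[0,0.1,0.2,-0.4,0],[0,0.3,0.7,-1,0],[0,0.6,1.4,-1.8,0],[0,0.9,2.4,-2.5,0],[0,1.2,3.4,-3.1,0]]' 120 >/dev/null; python3 -m inch '[[0,0.3,1.1,0,0],[0,0.7,2.2,0,0],[0,1.1,3.3,0,0],[0,1.5,4.4,0,0],[0,1.9,5.5,0,0]]' 120 >/dev/null; python3 -m inch '[[0,0.4,1.1,0,0],[0,0.8,2.2,0,0],[0,1.2,3.3,0,-0.1],[0,1.6,4.4,0,-0.2],[0,1.9,5.3,0,-0.3]]' 120 >/dev/null; python3 -m inch '[[0,0.2,0.8,0,-0.1],[0,0.4,1.5,0,-0.2],[0,0.5,2,0,-0.3],[0,0.5,2.3,0,-0.3],[0,0.5,2.4,0,-0.3]]' 120
python3 - <<'E'
from h import *
go(.376,.2225,.2275,91.9); tilt()
for c in ['top','scene']:
    im,W,ok=cloud(c)
    for n in ['pan_grip','pan_lip','mouth_sill','bin','bracket1_c']: print(c,n,[(np.round(r['at'],3).tolist(),round(r['p'],2)) for r in finder.spot_point(n,c)[:4]])
    if c=='top':
        cv2.imwrite('pics/t4.png',cv2.resize(im[90:260,130:380,::-1],None,fx=3,fy=3))
        x,y,z=W[...,0],W[...,1],W[...,2]
        P=ok&(x>.35)&(x<.8)&(y>-.4)&(y<-.08)
        print('platter',rect(W,P&(z>.058)&(z<.07)))
        B=ok&(x>.65)&(x<.95)&(y>.05)&(y<.4); print('boxtop',rect(W,B&(z>.266)&(z<.275)))
E
```

```text
clock: 10.3
eef_pos: [0.3733, 0.2152, 0.2276]
orientation: [-0.057, 3.14, 0.001]
wrist_force: [-0.7, -0.1, -7.0]
gripper_width: 0.0221
finger_force: 118.5
t 10.3 pos [0.3733 0.2152 0.2276] yang 92.09 F [-0.7 -0.1 -7. ] w 0.0221 gf 118.5
units [-0.12  0.29  0.  ] turn 0.02
bar slope deg (front down +) -5.5 z at grip 0.291 x 0.35 0.403
top pan_grip [([0.424, 0.214, 0.278], 0.77)]
top pan_lip [([0.556, 0.217, 0.173], 0.85)]
top mouth_sill [([0.587, 0.228, 0.151], 0.94), ([0.555, -0.479, 0.034], 0.37)]
top bin [([0.586, 0.237, 0.002], 0.81)]
top bracket1_c [([0.406, 0.187, 0.2], 0.64), ([0.572, -0.22, 0.063], 0.52)]
platter (np.int64(3387), ((565.2709350585938, -218.4633331298828), (251.72647094726562, 199.8091583251953), 2.2958576679229736))
boxtop (np.int64(2741), ((750.5196533203125, 235.8854217529297), (152.7096710205078, 229.4144744873047), 2.2252936363220215))
scene pan_grip [([0.424, 0.212, 0.273], 0.87)]
scene pan_lip [([0.557, 0.219, 0.168], 0.6)]
scene mouth_sill [([0.584, 0.227, 0.154], 0.91)]
scene bin []
scene bracket1_c [([0.409, 0.183, 0.197], 0.58), ([0.561, 0.485, 0.074], 0.43)]
```

View pics/t4.png

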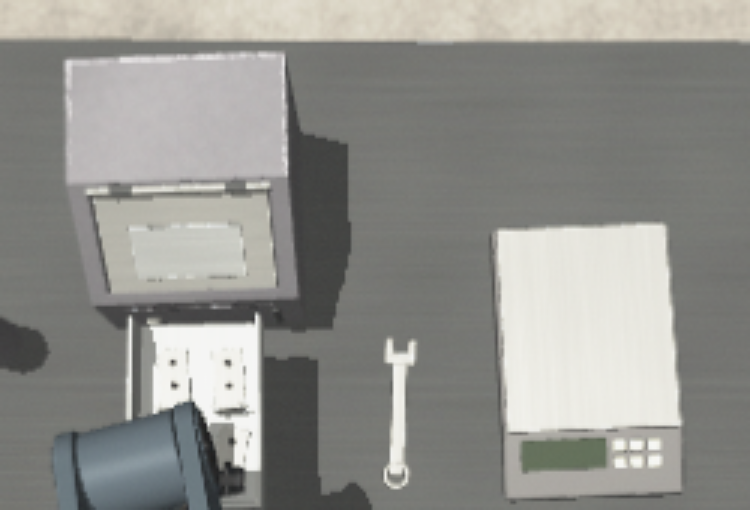

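The pan is in front of the mouth, its lip around (195,320) in this crop, and needs about 9 mm more in +y. I shift it, then push the flap in slowly.

```bash
python3 -m inch '[[0,0,0.2,0,0],[0,0,0.4,0,0],[0,-0.3,0.4,0,0],[0,-0.7,0.4,0,0],[0,-1.1,0.4,0,0]]' 120 >/dev/null;  python3 -m inch '[[0,-0.4,0,0,0],[0,-0.8,0,0,0],[0,-1.2,0,0,0],[0,-1.6,0,0,0],[0,-2,0,0,0]]' 120;  python3 -m inch '[[0,-0.4,0,0,0],[0,-0.8,0,0,0],[0,-1.2,0,0,0],[0,-1.3,0,0,0],[0,-1.3,0,0,0]]' 120
python3 - <<'E'
from h import *
go(.376,.2225,.2275,91.9); tilt()
for c in ['top','scene']:
    im,W,ok=cloud(c)
    for n in ['pan_grip','pan_lip','flap_mid']: print(c,n,[(np.round(r['at'],3).tolist(),round(r['p'],2)) for r in finder.spot_point(n,c)[:1]])
    if c=='top':
        cv2.imwrite('pics/t5.png',cv2.resize(im[90:260,130:300,::-1],None,fx=3,fy=3))
E
```

```text
clock: 11.95
eef_pos: [0.451, 0.2272, 0.2269]
orientation: [0.056, -3.14, 0.0]
wrist_force: [-1.1, -0.1, -6.0]
gripper_width: 0.0223
finger_force: 118.5
clock: 12.45
eef_pos: [0.4835, 0.2284, 0.2271]
orientation: [-0.056, 3.141, 0.0]
wrist_force: [-0.8, -0.2, -5.9]
gripper_width: 0.0226
finger_force: 118.5
t 12.45 pos [0.4835 0.2284 0.2271] yang 92.04 F [-0.8 -0.2 -5.9] w 0.0226 gf 118.5
units [ 4.31 -0.08 -0.02] turn 0.02
bar slope deg (front down +) -5.3 z at grip 0.2906 x 0.459 0.513
top pan_grip [([0.533, 0.229, 0.28], 0.8)]
top pan_lip [([0.664, 0.23, 0.17], 0.94)]
top flap_mid [([0.671, 0.236, 0.188], 0.58)]
scene pan_grip [([0.532, 0.23, 0.278], 0.84)]
scene pan_lip []
scene flap_mid []
```

View pics/t5.png

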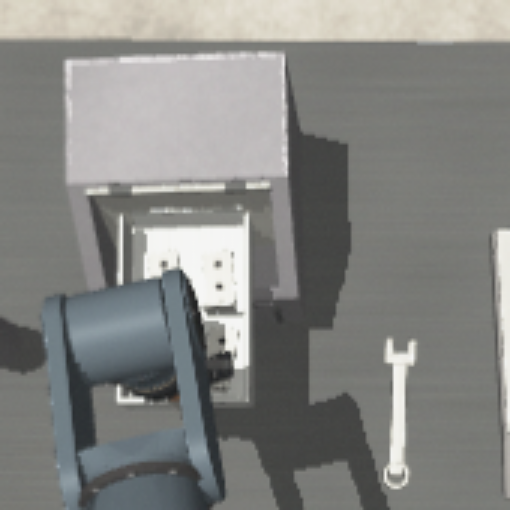

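The pan front is inside the mouth with the flap pushed back behind it, at about (185,210) in this crop. I lower the floor nearly onto the sill, then loosen the grip so the pan can pivot.

```bash
python3 -m inch '[[0,0,0,0.1,0],[0,0,0,0.25,0],[0,0,0,0.4,0],[0,0,0,0.4,0]]' 120;  python3 -m inch '[[0,0,0,0,0],[0,0,0,0,0]]' 60; python3 -m inch '[[0,0,0,0,0],[0,0,0,0,0],[0,0,0,0,0]]' 35
python3 - <<'E'
from h import *
go(.376,.2225,.2275,91.9); tilt();print(status.get_obs()['ft_torque'])
E
```

```text
clock: 13.3
eef_pos: [0.4823, 0.2283, 0.2162]
orientation: [0.056, -3.139, 0.001]
wrist_force: [-1.7, -0.2, -5.7]
gripper_width: 0.0225
finger_force: 118.5
clock: 13.5
eef_pos: [0.4826, 0.2283, 0.2168]
orientation: [0.056, -3.14, 0.0]
wrist_force: [-1.4, -0.2, -7.5]
gripper_width: 0.0225
finger_force: 118.5
clock: 13.8
eef_pos: [0.4829, 0.2284, 0.2171]
orientation: [0.056, -3.141, 0.0]
wrist_force: [-0.8, -0.3, -7.7]
gripper_width: 0.0223
finger_force: 118.5
t 13.8 pos [0.4829 0.2284 0.2171] yang 92.06 F [-0.8 -0.3 -7.7] w 0.0223 gf 118.5
units [ 4.28 -0.08 -0.42] turn 0.02
bar slope deg (front down +) -5.2 z at grip 0.2806 x 0.46 0.513
[-0.07581292  0.77175556  0.0770387 ]
```

```bash
python3 -m inch '[[15,0,0,0,0],[15,0,0,0,0]]' 35;  python3 -m inch '[[21.5,0,0,0,0],[21.5,0,0,0,0]]' 35; python3 -m inch '[[22,0,0,0,0],[22,0,0,0,0]]' 30
```

```text
clock: 14.05
eef_pos: [0.483, 0.2284, 0.2171]
orientation: [-0.056, 3.141, 0.0]
wrist_force: [-1.2, 0.7, -7.6]
gripper_width: 0.0227
finger_force: 118.5
clock: 14.25
eef_pos: [0.483, 0.2284, 0.2171]
orientation: [0.056, -3.141, 0.0]
wrist_force: [-1.2, -1.2, -8.0]
gripper_width: 0.0222
finger_force: 118.5
clock: 14.45
eef_pos: [0.483, 0.2284, 0.2171]
orientation: [0.056, -3.141, 0.0]
wrist_force: [-0.9, 0.1, -6.7]
gripper_width: 0.0225
finger_force: 117.5
```

```bash
python3 -m inch '[[22.4,0,0,0,0],[22.4,0,0,0,0]]' 25;  python3 -m inch '[[22.7,0,0,0,0],[22.7,0,0,0,0]]' 25
```

```text
clock: 14.65
eef_pos: [0.4831, 0.2285, 0.2171]
orientation: [-0.056, 3.141, 0.0]
wrist_force: [-1.9, 0.4, -7.2]
gripper_width: 0.023
finger_force: 94.1
clock: 14.85
eef_pos: [0.4832, 0.2285, 0.2172]
orientation: [-0.056, 3.141, 0.0]
wrist_force: [-1.3, 1.0, -6.3]
gripper_width: 0.0229
finger_force: 76.6
```

```bash
python3 -m inch '[[23,0,0,0,0],[23,0,0,0,0]]' 25;  python3 -m inch '[[23.3,0,0,0,0],[23.3,0,0,0,0],[23.3,0,0,0,0]]' 25
python3 - <<'E'
from h import *
tilt();print(status.get_obs()['ft_torque'])
E
```

```text
clock: 15.05
eef_pos: [0.4832, 0.2285, 0.2172]
orientation: [-0.056, 3.141, 0.0]
wrist_force: [-1.6, 0.1, -7.2]
gripper_width: 0.0231
finger_force: 58.8
clock: 15.35
eef_pos: [0.4837, 0.2286, 0.2175]
orientation: [-0.056, 3.139, 0.0]
wrist_force: [0.1, 0.1, -5.0]
gripper_width: 0.0235
finger_force: 41.2
bar slope deg (front down +) -3.8 z at grip 0.281 x 0.46 0.514
[-0.01818313  0.31624778  0.0857975 ]
```

The pan now rests on the sill. I loosen a little more and raise the grip along the arc to tilt it.

```bash
python3 -m inch '[[23.6,0,0,0,0],[23.6,-0.2,0,-0.2,0],[23.6,-0.4,0,-0.38,0],[23.6,-0.6,0,-0.54,0],[23.6,-0.81,0,-0.69,0]]' 20
python3 - <<'E'
from h import *
tilt();print(status.get_obs()['ft_torque'])
E
```

```text
clock: 15.9
eef_pos: [0.5039, 0.2292, 0.235]
orientation: [-0.056, 3.141, 0.0]
wrist_force: [-1.9, 0.5, -3.7]
gripper_width: 0.0239
finger_force: 23.1
bar slope deg (front down +) 2.6 z at grip 0.2984 x 0.48 0.543
[-0.02338791  0.40719923  0.02587914]
```

```bash
python3 -m inch '[[23.6,-0.3,0,-0.2,0],[23.6,-0.6,0,-0.38,0],[23.6,-0.92,0,-0.55,0],[23.6,-1.2,0,-0.68,0],[23.6,-1.5,0,-0.78,0]]' 20
python3 - <<'E'
from h import *
tilt();print(status.get_obs()['ft_torque'])
E
```

```text
clock: 16.45
eef_pos: [0.5412, 0.2305, 0.254]
orientation: [0.056, -3.141, -0.0]
wrist_force: [-1.9, -0.2, -4.8]
gripper_width: 0.0241
finger_force: 22.6
bar slope deg (front down +) 14.9 z at grip 0.3153 x 0.517 0.599
[0.08797852 0.44728716 0.10915644]
```

```bash
python3 -m inch '[[23.7,0,0,0,0],[23.7,-0.2,0,-0.1,0],[23.7,-0.4,0,-0.2,0],[23.7,-0.6,0,-0.25,0],[23.7,-0.8,0,-0.3,0]]' 20
python3 - <<'E'
from h import *
tilt();print(status.get_obs()['ft_torque'])
for c in ['top']:
    im,W,ok=cloud(c)
    for n in ['pan_grip','pan_lip','bracket1_c']: print(c,n,[(np.round(r['at'],3).tolist(),round(r['p'],2)) for r in finder.spot_point(n,c)[:4]])
E
```

```text
clock: 17.0
eef_pos: [0.5615, 0.2312, 0.262]
orientation: [-0.056, 3.14, 0.0]
wrist_force: [0.9, 0.4, -4.7]
gripper_width: 0.0237
finger_force: 17.1
bar slope deg (front down +) 28.9 z at grip 0.322 x 0.54 0.63
[-0.0703957   0.18514992  0.2183451 ]
top pan_grip []
top pan_lip [([0.651, 0.232, 0.119], 0.63)]
top bracket1_c [([0.66, 0.206, 0.147], 0.48)]
```

```bash
python3 -m inch '[[23.7,-0.2,0,-0.06,0],[23.7,-0.4,0,-0.12,0],[23.7,-0.6,0,-0.16,0],[23.7,-0.8,0,-0.2,0],[23.7,-0.9,0,-0.22,0]]' 20; python3 -m inch '[[23.7,0,0,0,0],[23.7,0,0,0,0],[23.7,0,0,0,0]]' 20
python3 - <<'E'
from h import *
tilt();print(status.get_obs()['ft_torque'])
im,W,ok=cloud('scene')
for n in ['bracket1_c']: print(n,[(np.round(r['at'],3).tolist(),round(r['p'],2)) for r in finder.spot_point(n,'scene')[:4]])
im,W,ok=cloud('top')
for n in ['pan_grip','pan_lip','bracket1_c','flap_mid']: print(n,[(np.round(r['at'],3).tolist(),round(r['p'],2)) for r in finder.spot_point(n,'top')[:4]])
im2,_=cams.capture('wrist')
cv2.imwrite('pics/c6.png',np.hstack([cv2.resize(im[90:240,130:280,::-1],(384,384)),im2[...,::-1][:,80:464]]))
E
```

```text
clock: 17.75
eef_pos: [0.5837, 0.2321, 0.2668]
orientation: [0.056, -3.141, -0.0]
wrist_force: [-2.1, 0.3, -1.9]
gripper_width: 0.0236
finger_force: 17.4
clock: 18.05
eef_pos: [0.5829, 0.232, 0.2667]
orientation: [0.056, -3.141, 0.0]
wrist_force: [-2.2, 0.4, -2.6]
gripper_width: 0.0239
finger_force: 17.4
bar slope deg (front down +) 31.7 z at grip 0.3246 x 0.557 0.644
[-0.0133347   0.40014125  0.12948648]
bracket1_c []
pan_grip [([0.617, 0.234, 0.284], 0.98)]
pan_lip [([0.647, 0.231, 0.115], 0.72)]
bracket1_c []
flap_mid [([0.685, 0.234, 0.187], 0.59)]
```

View pics/c6.png

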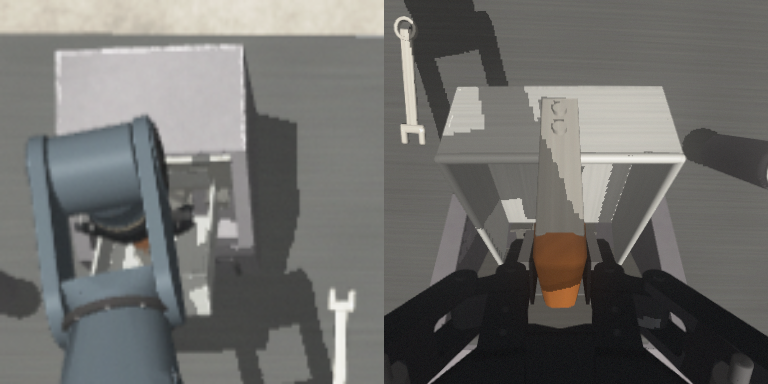

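The tilt is about 37° and the rear of the pan floor looks empty. I tighten the grip and lift slightly, so that the measured weight shows whether all the brackets have gone.

```bash
python3 -m inch '[[0,0,0,0,0],[0,0,0,0,0],[0,0,0,0,0],[0,0,0,-0.3,0],[0,0,0,-0.6,0]]' 120;python3 -m inch '[[0,0,0,0,0],[0,0,0,0,0],[0,0,0,0,0]]' 120
python3 - <<'E'
from h import *
tilt();o=status.get_obs();print(o['ft_torque'],o['wrist_force'])
im2,_=cams.capture('wrist')
cv2.imwrite('pics/c7.png',cv2.resize(im2[140:300,130:390,::-1],None,fx=3,fy=3))
E
```

```text
clock: 19.0
eef_pos: [0.5829, 0.232, 0.2821]
orientation: [0.056, -3.14, 0.0]
wrist_force: [-2.4, -0.4, -3.3]
gripper_width: 0.0222
finger_force: 117.7
clock: 19.3
eef_pos: [0.5833, 0.2323, 0.2823]
orientation: [-0.057, 3.14, 0.001]
wrist_force: [-2.4, 0.4, -3.0]
gripper_width: 0.0229
finger_force: 117.6
bar slope deg (front down +) 35.0 z at grip 0.3408 x 0.561 0.644
[0.18812009 0.4819487  0.14577594] [-1.45607074  0.23577517 -3.26333705]
```

View pics/c7.png

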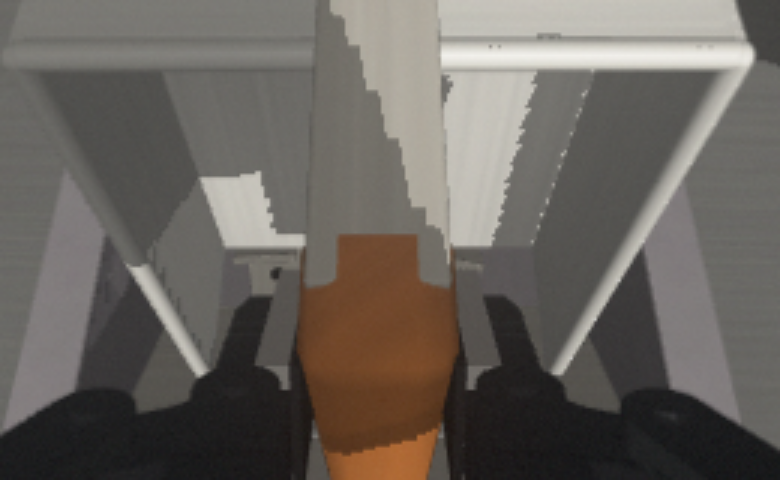

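```bash
python3 - <<'E'
from h import *
im,W,ok=cloud('wrist')
for n in ['bracket1_c']: print(n,[(np.round(r['at'],3).tolist(),round(r['p'],2)) for r in finder.spot_point(n,'wrist')[:4]])
for u,v in [(212,218),(220,230),(208,240),(286,229),(305,240)]: print(u,v,W[v,u].round(3),im[v,u])
E
```

```text
bracket1_c []
212 218 [0.638 0.181 0.139] [195 191 184]
220 230 [0.71  0.176 0.016] [72 69 66]
208 240 [0.732 0.154 0.012] [92 88 88]
286 229 [0.685 0.284 0.059] [108 106  98]
305 240 [0.726 0.326 0.012] [90 85 86]
```

The weight is 3.3 N, which is the empty pan, and the brackets lie low inside the box. I withdraw along the slope of the pan floor.

```bash
python3 -m inch '[[0,0.4,0,-0.32,0],[0,1.2,0,-0.95,0],[0,2,0,-1.6,0],[0,2.8,0,-2.2,0],[0,3.8,0,-2.7,0]]' 120; python3 -m inch '[[0,0.2,0,0,0],[0,0.2,0,0,0],[0,0.2,0,0,0]]' 120
python3 - <<'E'
from h import *
go(.602,-.217,.30,92.1);tilt();o=status.get_obs();print(o['ft_torque'],o['wrist_force'])
im,W,ok=cloud('top')
for n in ['pan_grip','pan_lip','bracket1_c','flap_mid']: print(n,[(np.round(r['at'],3).tolist(),round(r['p'],2)) for r in finder.spot_point(n,'top')[:2]])
E
```

```text
clock: 20.0
eef_pos: [0.4889, 0.2284, 0.3512]
orientation: [-0.055, 3.136, 0.0]
wrist_force: [0.0, 0.2, -2.9]
gripper_width: 0.0226
finger_force: 117.8
clock: 20.3
eef_pos: [0.4841, 0.2283, 0.3494]
orientation: [-0.056, 3.139, -0.0]
wrist_force: [-0.1, -0.0, -2.4]
gripper_width: 0.0226
finger_force: 117.8
t 20.3 pos [0.4841 0.2283 0.3494] yang 92.04 F [-0.1 -0.  -2.4] w 0.0226 gf 117.8
units [ -4.08 -17.97   1.99] turn -0.01
bar slope deg (front down +) 31.8 z at grip 0.4065 x 0.458 0.543
[-0.00334377 -0.06353911 -0.00551825] [ 0.25560962  0.45776269 -2.85870747]
pan_grip []
pan_lip [([0.548, 0.228, 0.198], 0.85)]
bracket1_c []
flap_mid [([0.444, 0.001, 0.002], 0.34)]
```

```bash
python3 -m inch '[[0,0.2,-0.8,0,0],[0,0.2,-2.2,0,0],[0,0.2,-3.8,0,0],[0,0.2,-5.4,0,0],[0,0.2,-7,0,0]]' 120 >/dev/null; python3 -m inch '[[0,-0.1,-1.6,0.1,0],[0,-0.5,-3.2,0.5,0],[0,-1.1,-4.8,1,0],[0,-1.8,-6.4,1.5,0],[0,-2.4,-7.8,2,0]]' 120 >/dev/null; python3 -m inch '[[0,-0.4,-1,0,0],[0,-0.8,-1.8,0,0],[0,-1.2,-2.5,0,0],[0,-1.5,-3,0,0],[0,-1.6,-3.1,0,0]]' 120 
python3 - <<'E'
from h import *
go(.602,-.217,.235,92.1);tilt()
im,W,ok=cloud('top')
for n in ['pan_grip','pan_lip','flap_mid','platter']: print(n,[(np.round(r['at'],3).tolist(),round(r['p'],2)) for r in finder.spot_point(n,'top')[:2]])
im2,W,ok=cloud('scene')
for n in ['pan_grip','pan_lip']: print(n,[(np.round(r['at'],3).tolist(),round(r['p'],2)) for r in finder.spot_point(n,'scene')[:2]])
cv2.imwrite('pics/t8.png',cv2.resize(im[90:260,130:380,::-1],None,fx=3,fy=3))
E
```

```text
clock: 22.1
eef_pos: [0.5951, -0.2173, 0.2985]
orientation: [0.054, -3.141, 0.001]
wrist_force: [-0.1, -0.3, -3.1]
gripper_width: 0.0224
finger_force: 118.3
t 22.1 pos [ 0.5951 -0.2173  0.2985] yang 91.96 F [-0.1 -0.3 -3.1] w 0.0224 gf 118.3
units [-0.28  0.01  2.54] turn -0.02
bar slope deg (front down +) 32.1 z at grip 0.3559 x 0.568 0.654
pan_grip [([0.626, -0.216, 0.314], 0.82)]
pan_lip [([0.657, -0.217, 0.148], 0.83)]
flap_mid [([0.642, 0.232, 0.203], 0.74)]
platter []
pan_grip [([0.628, -0.215, 0.311], 0.9)]
pan_lip [([0.657, -0.212, 0.146], 0.76)]
```

View pics/t8.png

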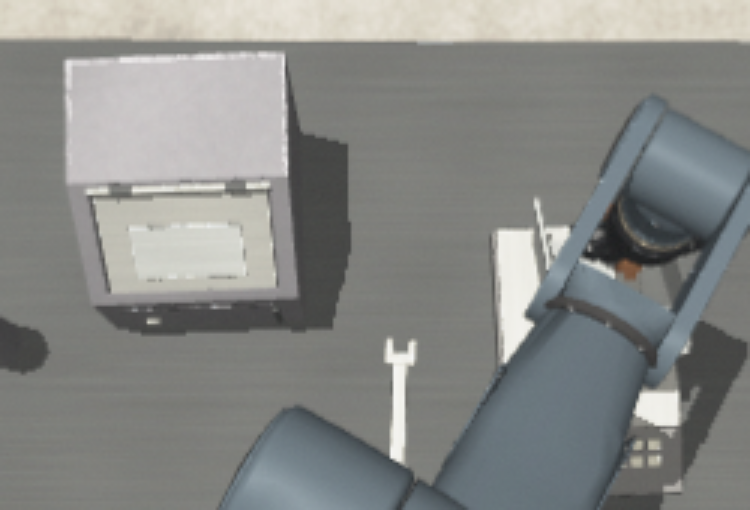

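The flap at (185,245) is shut and the tilted pan hangs over the platter. I lower the lip to just above the platter.

```bash
python3 -m inch '[[0,-0.2,0,0.8,0],[0,-0.4,0,1.6,0],[0,-0.56,0,2.4,0],[0,-0.56,0,2.9,0],[0,-0.56,0,3.1,0]]' 120; python3 -m inch '[[22.7,0,0,0,0],[23,0,0,0,0],[23.2,0,0,0,0],[23.4,0,0,0,0],[23.6,0,0,0,0]]' 20
python3 - <<'E'
from h import *
go(.602,-.217,.235,92.1);tilt()
im,W,ok=cloud('top')
for n in ['pan_grip','pan_lip']: print(n,[(np.round(r['at'],3).tolist(),round(r['p'],2)) for r in finder.spot_point(n,'top')[:2]])
E
```

```text
clock: 23.05
eef_pos: [0.6073, -0.2142, 0.2203]
orientation: [0.057, -3.138, -0.002]
wrist_force: [-1.1, 0.3, -3.1]
gripper_width: 0.0227
finger_force: 118.2
clock: 23.55
eef_pos: [0.6085, -0.215, 0.2225]
orientation: [-0.056, 3.14, -0.001]
wrist_force: [-0.2, -0.0, -2.1]
gripper_width: 0.0237
finger_force: 23.1
t 23.55 pos [ 0.6085 -0.215   0.2225] yang 92.05 F [-0.2 -0.  -2.1] w 0.0237 gf 23.1
units [ 0.26 -0.07 -0.5 ] turn -0.01
bar slope deg (front down +) 32.0 z at grip 0.2797 x 0.582 0.667
pan_grip [([0.641, -0.215, 0.242], 0.65)]
pan_lip [([0.67, -0.218, 0.072], 0.69)]
```

```bash
python3 -m inch '[[23.6,0,0,0.2,0],[23.6,0.5,0,0.48,0],[23.6,0.96,0,0.72,0],[23.6,1.6,0,1.1,0],[23.6,2.22,0,1.44,0]]' 20
python3 - <<'E'
from h import *
go(.602,-.217,.235,92.1);tilt()
im,W,ok=cloud('top')
for n in ['pan_grip','pan_lip']: print(n,[(np.round(r['at'],3).tolist(),round(r['p'],2)) for r in finder.spot_point(n,'top')[:2]])
E
```

```text
clock: 24.25
eef_pos: [0.5529, -0.2175, 0.1872]
orientation: [-0.057, 3.139, -0.003]
wrist_force: [0.1, -0.0, -2.2]
gripper_width: 0.0234
finger_force: 22.1
t 24.25 pos [ 0.5529 -0.2175  0.1872] yang 92.07 F [ 0.1 -0.  -2.2] w 0.0234 gf 22.1
units [-1.97 -0.06 -1.91] turn -0.0
bar slope deg (front down +) 18.4 z at grip 0.2454 x 0.521 0.604
pan_grip [([0.59, -0.218, 0.218], 0.93)]
pan_lip [([0.672, -0.216, 0.064], 0.93)]
```

Tilting back works and the lip stays in place. Continuing to level.

```bash
python3 -m inch '[[23.6,0.4,0,0.3,0],[23.6,0.8,0,0.62,0],[23.6,1.13,0,0.92,0],[23.6,1.6,0,1.45,0],[23.6,2.08,0,2,0]]' 20; python3 -m inch '[[23.6,0.15,0,0.2,0],[23.6,0.3,0,0.4,0],[23.6,0.4,0,0.55,0],[23.6,0.4,0,0.6,0],[23.6,0.4,0,0.6,0]]' 20
python3 - <<'E'
from h import *
go(.491,-.2212,.121,92.1);tilt()
im,W,ok=cloud('top')
for n in ['pan_grip','pan_lip']: print(n,[(np.round(r['at'],3).tolist(),round(r['p'],2)) for r in finder.spot_point(n,'top')[:2]])
E
```

```text
clock: 24.95
eef_pos: [0.5022, -0.2194, 0.136]
orientation: [-0.056, 3.138, -0.002]
wrist_force: [0.9, -0.5, -0.7]
gripper_width: 0.0239
finger_force: 21.0
clock: 25.45
eef_pos: [0.4928, -0.2193, 0.1237]
orientation: [-0.057, 3.137, -0.002]
wrist_force: [-1.2, 3.8, 13.0]
gripper_width: 0.0242
finger_force: 23.0
t 25.45 pos [ 0.4928 -0.2193  0.1237] yang 92.07 F [-1.2  3.8 13. ] w 0.0242 gf 23.0
units [ 0.07 -0.07  0.11] turn -0.0
bar slope deg (front down +) -1.1 z at grip 0.1851 x 0.467 0.525
pan_grip [([0.54, -0.216, 0.174], 0.62)]
pan_lip [([0.673, -0.216, 0.064], 0.78)]
```

The pan is seated, pressed down with 13 N. Releasing and rising.

```bash
python3 -m inch '[[26,0,0,-0.1,0],[40,0,0,-0.1,0],[70,0,0,-0.1,0],[70,0,0,-0.1,0],[70,0,0,-0.1,0]]' 20; python3 -m inch '[[70,0,0,-0.6,0],[70,0,0,-1.6,0],[70,0,0,-3,0],[70,0,0,-5,0],[70,0,0,-6.5,0]]' 20;  python3 -m inch '[[70,1,0,-0.5,0],[70,2,0,-0.5,0],[70,2.5,0,-0.5,0],[70,2.5,0,-0.5,0],[70,2.5,0,-0.5,0]]' 20
python3 - <<'E'
from h import *
im,W,ok=cloud('top'); x,y,z=W[...,0],W[...,1],W[...,2]
for n in ['pan_grip','pan_lip','flap_mid','castor_c','spanner_grip']: print(n,[(np.round(r['at'],3).tolist(),round(r['p'],2)) for r in finder.spot_point(n,'top')[:1]])
P=ok&(x>.35)&(x<.8)&(y>-.4)&(y<-.08)
print('rim',rect(W,P&(z>.116)&(z<.135)))
im2,W,ok=cloud('wrist'); z=W[...,2]; P=ok&(W[...,0]>.45)&(W[...,0]<.7)&(abs(W[...,1]+.218)<.08)
r=P&(z>.117)&(z<.15); q=W[r]; print('rim plane',np.linalg.lstsq(np.c_[q,np.ones(len(q))][:,[0,1,3]],q[:,2],rcond=None)[0],np.percentile(q[:,2],[5,50,95]))
b=P&(z>.165); q=W[b]; print('bar slope',np.polyfit(q[:,0],q[:,2],1))
cv2.imwrite('pics/t9.png',np.hstack([cv2.resize(im[130:260,280:410,::-1],(384,384)),im2[:,64:448,::-1]]))
E
```

```text
clock: 26.15
eef_pos: [0.4907, -0.219, 0.123]
orientation: [0.056, -3.141, -0.001]
wrist_force: [-0.9, -0.9, -0.5]
gripper_width: 0.0699
finger_force: 0.0
clock: 26.65
eef_pos: [0.4912, -0.2194, 0.2882]
orientation: [-0.056, 3.14, -0.002]
wrist_force: [0.2, -0.5, 0.1]
gripper_width: 0.0701
finger_force: 0.0
clock: 27.15
eef_pos: [0.4287, -0.2215, 0.298]
orientation: [-0.055, 3.141, 0.001]
wrist_force: [0.5, -0.8, -0.0]
gripper_width: 0.0699
finger_force: 0.0
pan_grip [([0.539, -0.22, 0.17], 0.78)]
pan_lip [([0.674, -0.213, 0.067], 0.62)]
flap_mid [([0.641, 0.233, 0.203], 0.92)]
castor_c [([0.551, -0.483, 0.032], 0.73)]
spanner_grip [([0.444, 0.0, 0.002], 0.74)]
rim (np.int64(178), ((567.5420532226562, -216.88668823242188), (198.68231201171875, 139.40330505371094), 2.144341468811035))
rim plane [-0.00923804 -0.00062187  0.13126908] [0.12365509 0.1260383  0.13109577]
bar slope [0.04069975 0.16304181]
```

View pics/t9.png

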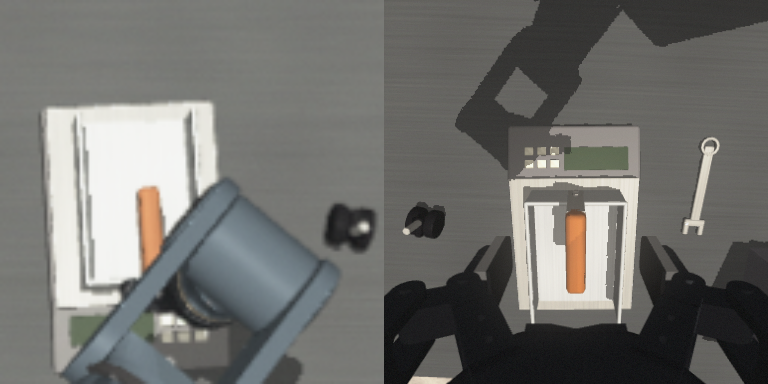

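The pan stands empty, level and central on the platter, its grip bar at (576,250) in the right-hand wrist view. The bystanders are where they were and the flap is shut.

```bash
python3 -c "
from bench import job
print(job.hand_in())"
```

```text
the job is handed in; nothing more can be done
None
```

I handed the job in at about 27 s: all four brackets are in the box by weight check and camera, the flap is closed, the empty pan is released within about 5 mm of the platter's centre, and the spanner and castor measured unmoved (the oil can was not re-measured); no score came back.

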